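# Stow the gearmotor and release the locked-out drawer

### The job

Lay the spare gearmotor down flat in the empty compartment of the pulled-out drawer and let go of it. The drawer is locked out: then press the release lever on its slide down and, keeping it pressed, ease the drawer in past the catch, and push the drawer fully home. Leave the other things on the bench where they are.

Things in the scene. Friction and masses are not known exactly. Their poses are not given: they have to be found in the camera images.
- motor_center (a point): Gearmotor lying on the bench: bare-metal gearbox 44 mm long (its x), 30 x 30 mm in section, a round can 27 mm across and 30 mm long on its +x end, a 6 mm shaft standing out 18 mm at its -x end; 92 mm over all, 0.11 to 0.21 kg. The point is the gearbox's centre, 15 mm above what it lies on. Best gripped across the gearbox (its y).
- cabinet: Grey drawer unit fixed to the bench, 230 wide (y), 200 deep (x), 180 mm high. Origin: foot of the middle of its front face; x points into the unit, z up. Its lower drawer is out towards -x. From 90 mm up the closed upper part is an upright face (handles stand out 9 mm) close behind the lever and the shut drawer's front: tilt the tool there, tips forward (+x) and down.
- drawer (a joint): How far the lower drawer is out, m: 0 = fully home, front panel flat against the unit; 0.152 = full extension. Starts near full extension. With the release lever up, a catch stops it at 0.147; hold the lever down until it is in past 0.130, after which it slides freely (1.5 N friction, damper 12 N per m/s; it stays where it is left).
- drawer_floor (a point): Middle of the floor of the drawer's empty compartment, 16 mm above the bench; moves with the drawer, axes as the cabinet. The compartment is 154 (x) x 96 mm (y), its 4 mm walls rise 39 mm above the floor; the narrow compartment on its -y side is full of bits in a rubber insert. The front panel at its -x end rises 72 mm above the floor, 12 mm thick.
- drawer_front (a point): Middle of the outer (-x) side of the drawer's front panel; panel 230 wide (y), 78 mm high, from 10 to 88 mm above the bench; axes as the cabinet; moves with the drawer. The point is on the outside of a thin label frame, 2 mm proud of the panel. With the drawer home it is 14 mm out from the unit's front face.
- lever_pad (a point): Centre of the top of the release lever's thumb pad: dark steel plate 38 (x) x 28 mm (y), 62 mm above the bench, 7 mm above the drawer's side wall, outside its right-hand (-y) slide, 95 mm right of its middle, about 36 mm in front of the unit's face while out. Moves in with the drawer. An upturned lip 8 mm high at its +x end (near side 19 mm from this point) can be pushed against.
- release (a joint): Angle of the release lever, rad: 0 = up (sprung), 0.20 = fully pressed. Hinged 49 mm from the pad's centre on its robot (-x) side; pressing lowers the pad (about 10 mm at full press, 7 N; 1.6 N starts it). Above 0.08 (pad 4 mm down) the drawer is unlocked. It springs up when let go.
- tape: Bystander: roll of blue tape lying flat, 90 mm diameter, 19 mm high. Origin at the centre of its underside.
- minibot: Bystander: small black wheeled robot with a metal wedge nose, about 105 x 90 x 37 mm high. Origin under its middle.
- screwdriver: Bystander: screwdriver lying on the bench, 180 mm long. Origin under its middle.
- remote: Bystander: black remote control, 130 x 46 x 18 mm, lying flat. Origin under its centre.
- squeeze: Bystander: white squeeze bottle, 56 mm diameter, 150 mm high. Origin under its centre.
- water: Bystander: clear water bottle, 64 mm diameter, 210 mm high. Origin under its centre.
There are look-alikes about, which are no part of the job. Of the things like the part that bears motor_center, leave any that is pink; of the rest the smaller one is meant.

How it is judged:
On the way, in this order (a step that is already met when the one before it is completed fails the run):
1. the gearmotor lies flat in the empty compartment, let go, with the drawer still out (x of motor_center in the frame of drawer_floor between -0.075 and 0.075 m and y of motor_center in the frame of drawer_floor between -0.048 and 0.048 m and z of motor_center in the frame of drawer_floor between 0.008 and 0.021 m and contact force between the fingers and anything else below 0.1 N and value of joint drawer above 0.14 m), for 0.2 s.
2. the lever has been pressed and the drawer eased in past the catch (value of joint drawer below 0.128 m), for 0.1 s.
At the end, for the whole second after the job is handed in: The drawer is fully home (within 4 mm) and at rest, with the gearmotor lying flat in its wide compartment (gearbox centre 8 to 21 mm above the compartment's floor and inside its walls) (x of motor_center in the frame of drawer_floor between -0.075 and 0.075 m and y of motor_center in the frame of drawer_floor between -0.048 and 0.048 m and z of motor_center in the frame of drawer_floor between 0.008 and 0.021 m and value of joint drawer below 0.004 m and velocity of joint drawer between -0.01 and 0.01 m/s); the robot touches nothing.
It fails at once if a bystander on the bench is moved by more than 30 mm (distance of any of tape, minibot, screwdriver, remote, squeeze, water from where it was at the start of the episode above 0.03 m).
It also fails if it takes over 64 s, if anything falls off the work surface, if the arm or the gripper's body presses on something with over 40 N, if the wrist force passes 120 N, or if a joint passes its speed limit or range.

### The arm

A 6-joint arm with a two-finger parallel gripper is mounted at the origin on the work surface. World frame = base frame: x ahead of the robot, y to its left, z up, the work surface at z = 0. Lengths are in m, angles in rad, forces in N, time in s.
With the tool pointing down it reaches from about 0.35 to 0.975 m from the base axis. Payload 4.9 kg.
Tool frame: the origin (TCP) lies at the very end of the fingers, on their centre line; the grasp point (between the pads) lies 19 mm behind it; z points along the fingers, y is the line along which they close (so a half turn about z gives the same grasp; the last joint's range is limited). The gripper opens to 85 mm and grips with 20 to 120 N. Pads are 22 mm wide; open, the fingers measure 114 mm over their backs; the gripper's body (76 mm by 85 mm) begins 54 mm behind the grasp point. The pads swing forward as they close: fully open they stand 13 mm farther back than shut.
Start: joints at [-1.448, 0.053, 1.613, -0, 1.476, -0.119], TCP at [0.15, -0.607, 0.231] pointing down, gripper open.
Joint ranges: [-3.01, 3.01], [-1.01, 2.22], [0.06, 2.58], [-1.02, 4.17], [0.09, 2.62], [-3.14, 3.14]. Speed limits (rad/s): [2.57, 2.57, 3.14, 3.14, 3.14, 3.14].

### API

Orientations are given as a rotation vector (axis times angle).
In Python, from station import ctrl, imaging gives the robot as it stands.
- The arm moves only by the tool play_rows, never from a script. Its argument "series" is a list of rows, each a list of 3 entries, a list of its own where there are three numbers: the opening, from 0 (shut) to 1 (fully open), then the shift along the tool's x, y, z each as a share of 0.05 m, from -1 to 1, then the turn, a rotation vector about the tool's x, y, z each as a share of 8 degrees, from -1 to 1. In form: [[grip, [dx, dy, dz], [ax, ay, az]], ...]. A call has 1 to 8 rows; each row shifts and turns the commanded pose from where the row before left it, along the tool's axes as they then stand; what a row does not reach is not made up. A row lasts 1/8 s, in which the tool goes at most 62.5 mm and 10.7 degrees, less where a joint would pass 70% of its speed; a pose out of reach is approached as far as the arm can. A call with a number of a shift or a turn outside -1 to 1 is refused whole. A call with a gripper value outside its range is refused whole. The fingers move at their own pace and stop on an object; "force" is the grip in N (left out, the last holds). Time passes only in rows, so rows that do not move let the fingers close. It gives the time, the measured TCP pose, the force, the opening and the grip force at its end, in the units of the state.
- ctrl.get_obs(): the state, without advancing time (a new reading comes with each control period).
- imaging.get_image(name): name is "scene" or "top" or "wrist"; returns a dict with "color" (384x512x3 uint8, blue, green, red), "fx", "fy", "cx", "cy" (pixels), "extrinsics" (4x4, takes a point from world to camera coordinates); the wrist camera has in their place "hand_eye" (4x4, takes a point from camera to tool coordinates, whose origin is the TCP and whose axes are the flange's). Camera axes: x right, y down, z forward; pixel columns grow to the right and rows downward; lengths in m; the calibration is good to about 2 mm. A picture is of the moment at which its call begins: read the wrist's pose just before it. There is no depth.
- ctrl.finish_job(): hands the job in; it is judged then, once.
The state is a dict: "t": time; "q": joint angles; "dq": joint speeds; "effort": joint torques, N m; "tool_pos": TCP position; "tool_rot": TCP orientation; "contact_force": force on the tool from outside, world axes, zero at the start; "wrist_torque": the same for the moment, N m; "opening": finger opening in m; "grip_force": force on a finger pad.
Only numpy, scipy, OpenCV 4.12 (cv2) and the standard library are available. Lean on these libraries where they do the work, as an engineer would, in place of code of your own. Each camera call takes 0.05 s, during which the arm holds its last target. There are 200 camera calls.

## Working session

There is one attempt and no reset: what is moved stays moved. The work goes in short steps, Python scripts to look and compute and a tool call to move; the robot and the scene stay as the last step left them, time stands still between calls to the robot, and variables do not carry over. Pictures are saved under pics/ and viewed, at most 10 in all, crops included, and the job is handed in when it is done.

Besides the shell and the picture viewer there is one more tool, called by a JSON object that holds its "method" and its "body". play_rows: Moves the arm, as the interface text tells. Shift numbers are shares of 0.05 m and turn numbers shares of 8 degrees, none past 1 either way. Its arguments: {"type":"object","properties":{"series":{"type":"array"},"force":{"type":"number"}},"required":["series"]}

```bash
mkdir -p pics
cat > h.py <<'E'
import numpy as np, cv2
from scipy.spatial.transform import Rotation as R
from station import ctrl, imaging
def snap(n,f):
    o=ctrl.get_obs(); im=imaging.get_image(n); cv2.imwrite('pics/'+f,im['color'])
    if 'extrinsics' in im: E=np.array(im['extrinsics'])
    else:
        T=np.eye(4); T[:3,:3]=R.from_rotvec(o['tool_rot']).as_matrix(); T[:3,3]=o['tool_pos']
        E=np.linalg.inv(T@np.array(im['hand_eye']))
    np.savez('pics/'+f[:-4]+'.npz',E=E,K=[im[k] for k in('fx','fy','cx','cy')])
    return im['color']
def ray(f,u,v,z):
    d=np.load('pics/'+f+'.npz');E=d['E'];fx,fy,cx,cy=d['K']
    c=-E[:3,:3].T@E[:3,3]; r=E[:3,:3].T@np.array([(u-cx)/fx,(v-cy)/fy,1])
    return c+r*(z-c[2])/r[2]
def proj(f,p):
    d=np.load('pics/'+f+'.npz');E=d['E'];fx,fy,cx,cy=d['K']
    c=E[:3,:3]@np.array(p)+E[:3,3]; return np.round([fx*c[0]/c[2]+cx,fy*c[1]/c[2]+cy],1)
E
python3 - <<'E'
from h import *
a=snap('top','top1.png'); b=snap('scene','scene1.png')
cv2.imwrite('pics/t2.png',cv2.resize(a,(800,600),interpolation=cv2.INTER_CUBIC))
cv2.imwrite('pics/s2.png',cv2.resize(b,(800,600),interpolation=cv2.INTER_CUBIC))
print(ctrl.get_obs())
E
```

```text
{'t': 0.1, 'q': array([-1.44798658e+00,  5.33084484e-02,  1.61421047e+00,  1.08745827e-06,
        1.47601232e+00, -1.19034828e-01]), 'dq': array([-0.00028808, -0.0004838 , -0.00456882,  0.00026179, -0.00069062,
       -0.00115052]), 'effort': array([ 3.18664543e-04, -3.94899917e+01, -3.71362674e+01, -9.54471216e-05,
        3.92136863e-03, -1.28943459e-06]), 'tool_pos': array([ 0.14959047, -0.60622639,  0.23014293]), 'tool_rot': array([-3.11672772e+00, -3.78729433e-01,  4.04469976e-06]), 'contact_force': array([-1.032751  , -0.57217445,  0.85091597]), 'wrist_torque': array([ 0.0029689 , -0.00974771,  0.0191977 ]), 'grip_force': 0.0, 'opening': 0.0854267007515192}
```

View pics/t2.png

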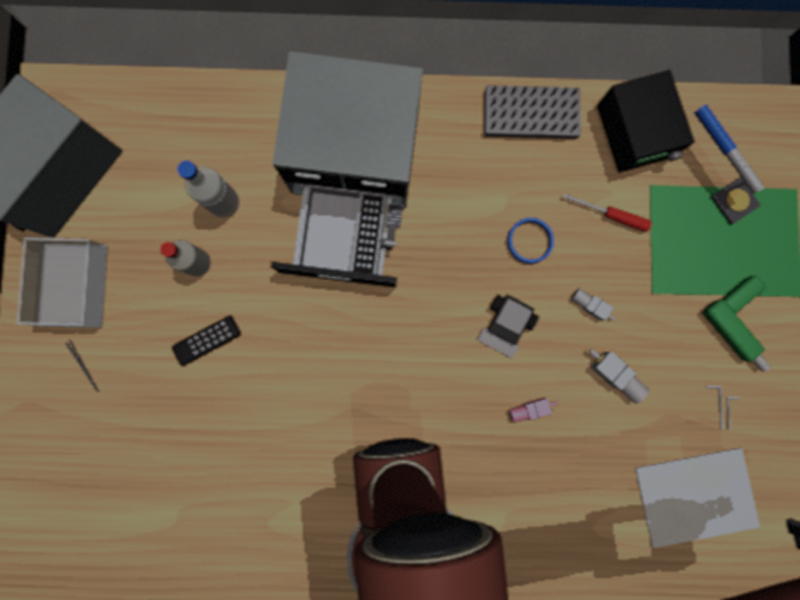

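View pics/s2.png

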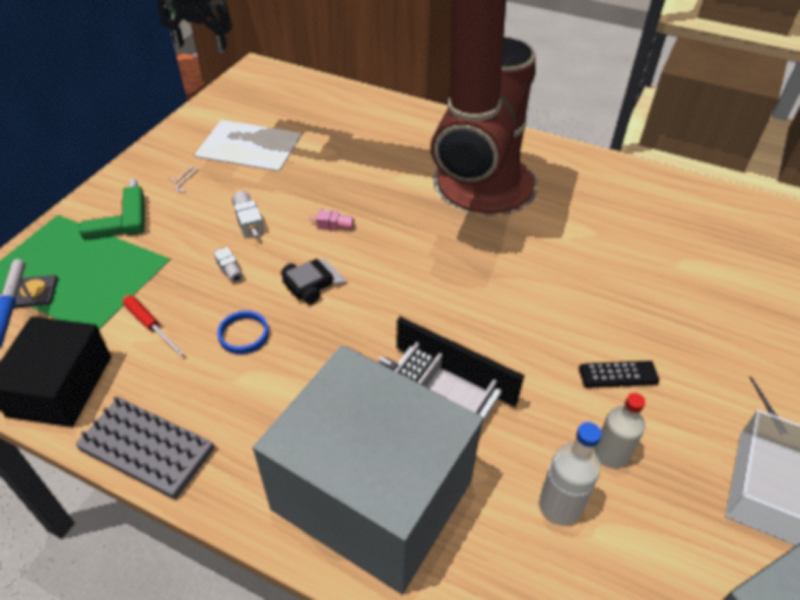

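The top view (800x600 scale) shows three motor look-alikes: small metal at (592,305), larger metal at (620,375), and pink at (530,410). I choose the small metal one at (592,305). I'll check it in a close crop beside the drawer, which is at about (345,230).

Run:
```python
from h import *
a=cv2.imread('pics/top1.png')
m=cv2.resize(a[170:265,340:435],(380,380),interpolation=cv2.INTER_CUBIC)
d=cv2.resize(a[100:195,165:270],(420,380),interpolation=cv2.INTER_CUBIC)
c=np.hstack([m,d]); c=np.clip(c*1.5,0,255).astype(np.uint8); cv2.imwrite('pics/crop1.png',c)
s=.64
for n,u,v,z in [('motor',592,305,.015),('big',620,375,.02),('drawerL',275,268,.088),('drawerR',396,282,.088),('cabTL',290,53,.18),('cabTR',422,68,.18),('cabFL',277,165,.18),('cabFR',408,187,.18)]:
    print(n,ray('top1',u*s,v*s,z).round(3))
```

```text
motor [ 0.48  -0.347  0.015]
big [ 0.347 -0.398  0.02 ]
drawerL [0.528 0.253 0.088]
drawerR [0.508 0.034 0.088]
cabTL [0.886 0.224 0.18 ]
cabTR [ 0.866 -0.002  0.18 ]
cabFL [0.689 0.238 0.18 ]
cabFR [0.657 0.018 0.18 ]
```

View pics/crop1.png

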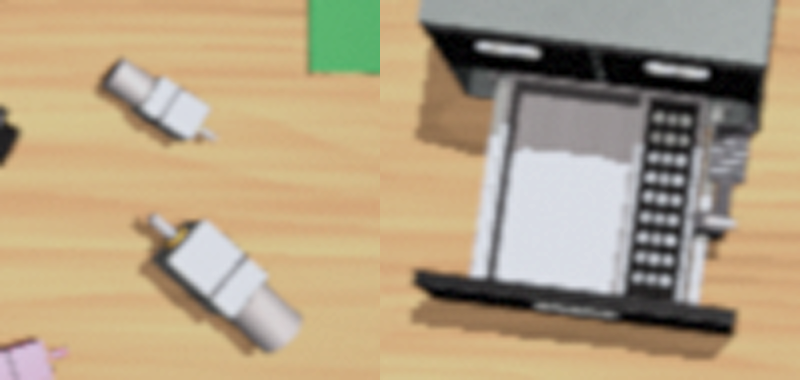

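The crop confirms the choice. The small metal gearmotor has its gearbox at crop (176,107), its shaft towards (213,137) and its can towards (112,72). The larger one, at (235,285), stays. Next I go above the small one.

{"method": "play_rows", "body": {"series": [[1,[0.93,-0.43,0],[0,0,0]],[1,[0.93,-0.43,0],[0,0,0]],[1,[0.93,-0.43,0],[0,0,0]],[1,[0.93,-0.43,0],[0,0,0]],[1,[0.93,-0.43,0],[0,0,0]],[1,[0.93,-0.43,0],[0,0,0]],[1,[0.93,-0.43,0],[0,0,0]],[1,[0.93,-0.43,0],[0,0,0]]]}}

```text
t: 1.1
tool_pos: [0.4706, -0.3493, 0.2308]
tool_rot: [-3.118, -0.379, 0.001]
contact_force: [0.6, 0.4, 0.2]
opening: 0.0857
grip_force: 0.0
```

{"method": "play_rows", "body": {"series": [[1,[0,0,0],[0,0,-0.9]],[1,[0,0,0],[0,0,-0.9]],[1,[0,0,0],[0,0,-0.9]],[1,[0,0,0],[0,0,-0.9]],[1,[0,0,0],[0,0,-0.9]],[1,[0,0,0],[0,0,-0.9]],[1,[0,0,0],[0,0,0]]]}}

```text
t: 1.98
tool_pos: [0.4694, -0.3505, 0.2307]
tool_rot: [-2.76, -1.498, 0.001]
contact_force: [0.0, -0.4, 0.1]
opening: 0.0852
grip_force: 0.0
```

Run:
```python
from h import *
a=snap('wrist','w1.png'); cv2.imwrite('pics/w1b.png',cv2.resize(a,(768,576)))
o=ctrl.get_obs();print(o['tool_pos'],R.from_rotvec(o['tool_rot']).as_matrix().round(3),proj('w1',[.48,-.347,.015]))
s=ray('top1',340+213/4,170+137/4,.015);k=ray('top1',340+112/4,170+72/4,.015);g=ray('top1',384,196.75,.02)
print(s,k,g,np.degrees(np.arctan2(k[1]-s[1],k[0]-s[0])))
```

```text
[ 0.46946445 -0.35056165  0.23083736] [[ 0.546  0.838 -0.001]
 [ 0.838 -0.546  0.001]
 [ 0.    -0.001 -1.   ]] [258.  152.5]
[ 0.45376491 -0.39080731  0.015     ] [ 0.50157486 -0.31420589  0.015     ] [ 0.47553178 -0.36104933  0.02      ] 58.030097999343134
```

View pics/w1b.png

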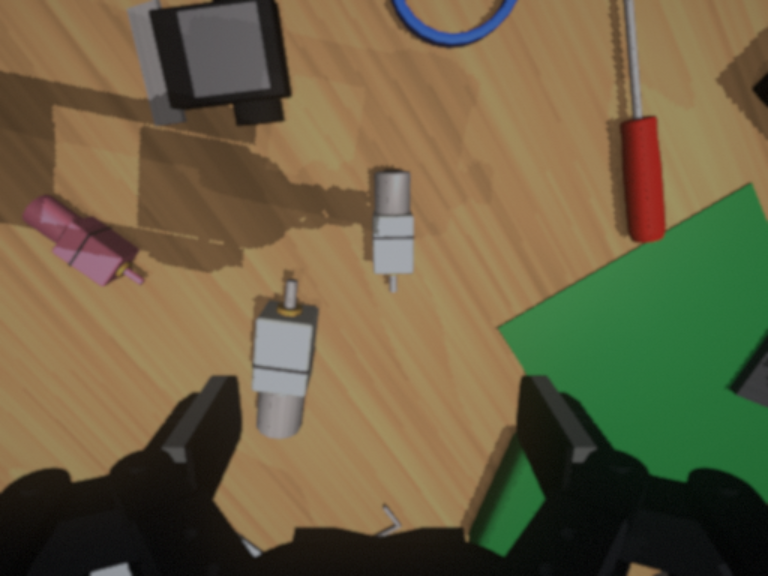

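The wrist view shows the motor upright in the image. Its gearbox top face spans (374–413, 214–272) at 1.5x scale, with the can above and the shaft below, so the tool is already aligned.

Run:
```python
from h import *
s=1.5
o=ctrl.get_obs();M=R.from_rotvec(o['tool_rot']).as_matrix();p=o['tool_pos']
P=lambda u,v,z:ray('w1',u/s,v/s,z)
A=P(374,214,.03);B=P(413,214,.03);C=P(374,272,.03);D=P(413,272,.03)
print(np.linalg.norm(A-B),np.linalg.norm(A-C),(A+B+C+D)/4)
top=P(393,172,.0135);sh=P(393,291,.015);print(np.linalg.norm(top-sh))
c=(A+B+C+D)/4;c[2]=.004;print((M.T@(c-p)/.05).round(3))
```

```text
0.027969526098636864 0.043338119306253683 [ 0.47947113 -0.35615345  0.03      ]
0.09141713760289294
[0.015 0.232 4.537]
```

{"method": "play_rows", "body": {"series": [[0.75,[0.01,0.23,0.4],[0,0,0]],[0.75,[0,0,0.7],[0,0,0]],[0.75,[0,0,0.8],[0,0,0]],[0.75,[0,0,0.8],[0,0,0]],[0.75,[0,0,0.8],[0,0,0]],[0.75,[0,0,0.6],[0,0,0]],[0.75,[0,0,0.4],[0,0,0]],[0.75,[0,0,0],[0,0,0]]]}}

```text
t: 3.02
tool_pos: [0.4786, -0.3556, 0.0046]
tool_rot: [-2.758, -1.498, 0.002]
contact_force: [0.6, 1.0, 0.4]
opening: 0.064
grip_force: 0.0
```

{"method": "play_rows", "body": {"force": 50, "series": [[0,[0,0,0],[0,0,0]],[0,[0,0,0],[0,0,0]],[0,[0,0,0],[0,0,0]],[0,[0,0,0],[0,0,0]],[0,[0,0,0],[0,0,0]],[0,[0,0,0],[0,0,0]]]}}

```text
t: 3.78
tool_pos: [0.4808, -0.3577, 0.0084]
tool_rot: [2.757, 1.499, 0.002]
contact_force: [0.0, 0.5, 6.2]
opening: 0.0291
grip_force: 51.2
```

{"method": "play_rows", "body": {"series": [[0,[0,0,-0.4],[0,0,0]],[0,[0,0,-0.8],[0,0,0]],[0,[0,0,-0.9],[0,0,0]],[0,[0,0,-0.9],[0,0,0]],[0,[0,0,-0.9],[0,0,0]],[0,[0,0,-0.9],[0,0,0]]]}}

```text
t: 4.53
tool_pos: [0.4791, -0.3561, 0.2483]
tool_rot: [2.76, 1.5, 0.0]
contact_force: [0.5, -0.7, -2.2]
opening: 0.0284
grip_force: 50.3
```

{"method": "play_rows", "body": {"series": [[0,[0,0,0],[0,0,0.98]],[0,[0,0,0],[0,0,0.98]],[0,[0,0,0],[0,0,0.98]],[0,[0,0,0],[0,0,0.98]],[0,[0,0,0],[0,0,0.98]],[0,[0,0,0],[0,0,0.98]],[0,[0,0,0],[0,0,0.98]],[0,[0,0,0],[0,0,0.98]]]}}

```text
t: 5.52
tool_pos: [0.4792, -0.3561, 0.2467]
tool_rot: [-3.137, 0.162, 0.0]
contact_force: [-0.4, 0.2, -1.3]
opening: 0.029
grip_force: 50.3
```

{"method": "play_rows", "body": {"series": [[0,[-0.1,-0.95,0],[0,0,0]],[0,[-0.1,-0.95,0],[0,0,0]],[0,[-0.1,-0.95,0],[0,0,0]],[0,[-0.1,-0.95,0],[0,0,0]],[0,[-0.1,-0.95,0],[0,0,0]],[0,[-0.1,-0.95,0],[0,0,0]],[0,[-0.1,-0.95,0],[0,0,0]],[0,[-0.1,-0.95,0],[0,0,0]]]}}

```text
t: 6.52
tool_pos: [0.4765, 0.0271, 0.2469]
tool_rot: [-3.138, 0.155, -0.001]
contact_force: [1.5, -0.3, -1.8]
opening: 0.029
grip_force: 50.4
```

{"method": "play_rows", "body": {"series": [[0,[0,-0.9,0],[0,0,0]],[0,[0,0,0],[0,0,0]],[0,[0,0,0],[0,0,0]]]}}

```text
t: 6.9
tool_pos: [0.4814, 0.0701, 0.2465]
tool_rot: [3.137, -0.155, -0.0]
contact_force: [-0.1, 0.2, -1.0]
opening: 0.0294
grip_force: 50.6
```

Run:
```python
from h import *
a=snap('wrist','w2.png'); cv2.imwrite('pics/w2b.png',cv2.resize(a,(768,576)))
o=ctrl.get_obs();print(o['q'],o['tool_pos'],R.from_rotvec(o['tool_rot']).as_matrix().round(3))
```

```text
[-9.25716280e-03 -2.97054535e-01  1.90743039e+00 -4.60653714e-04
  1.53125793e+00  1.66118213e+00] [0.48147974 0.06961726 0.2464666 ] [[ 0.995 -0.099 -0.   ]
 [-0.099 -0.995 -0.   ]
 [ 0.     0.    -1.   ]]
```

View pics/w2b.png

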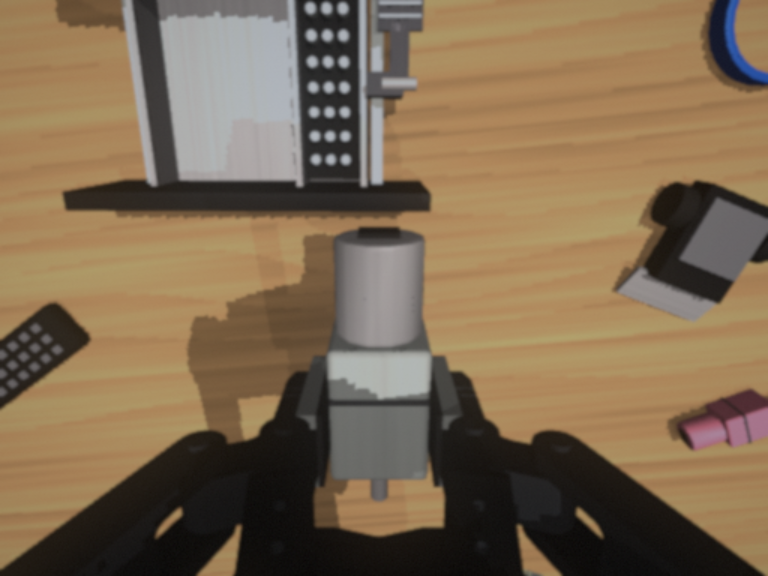

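The wrist view shows the drawer square to the tool, with the panel's top outer edge from (64,193) to (430,193). The compartment floor spans u 180–297 near the panel. The lever is at about (400,15) and the motor is held straight.

Run:
```python
from h import *
s=1.5
P=lambda u,v,z:ray('w2',u/s,v/s,z).round(4)
for n,u,v,z in [('pL top outer',64,193,.088),('pR top outer',430,193,.088),('pL inner',128,182,.088),('pR inner',425,182,.088),('pbotL',66,209,.01),('pbotR',430,209,.01),('wallL top @panel',155,184,.055),('wallL top far',133,0,.055),('divider top @panel',299,185,.055),('divider far',293,0,.055),('wallR',380,184,.055),('padnear',400,20,.062),('floorL@p',180,181,.016),('floorL far',163,0,.016),('floorR',297,181,.016)]:
    print(n,P(u,v,z))
d=np.load('pics/w2.npz')['E'];print((-d[:3,:3].T@d[:3,3]).round(3), d[2,:3].round(3))
```

```text
pL top outer [0.5432 0.2599 0.088 ]
pR top outer [0.5209 0.034  0.088 ]
pL inner [0.5459 0.2186 0.088 ]
pR inner [0.5279 0.0366 0.088 ]
pbotL [0.5262 0.3133 0.01  ]
pbotR [0.498  0.0274 0.01  ]
wallL top @panel [0.5411 0.2178 0.055 ]
wallL top far [0.6512 0.2044 0.055 ]
divider top @panel [0.5307 0.1198 0.055 ]
divider far [0.6416 0.1069 0.055 ]
wallR [0.526  0.0646 0.055 ]
padnear [0.623  0.0429 0.062 ]
floorL@p [0.5391 0.2165 0.016 ]
floorL far [0.6597 0.2006 0.016 ]
floorR [0.5303 0.1276 0.016 ]
[0.561 0.062 0.388] [-0.307  0.03  -0.951]
```

{"method": "play_rows", "body": {"series": [[0,[0.6,-0.69,0],[0,0,0]],[0,[0.6,-0.69,0],[0,0,0]],[0,[0.59,-0.69,0],[0,0,0]],[0,[0,0,0.5],[0,0,0]],[0,[0,0,0.8],[0,0,0]],[0,[0,0,0.7],[0,0,0]],[0,[0,0,0.5],[0,0,0]],[0,[0,0,0],[0,0,0]]]}}

```text
t: 7.95
tool_pos: [0.5792, 0.1627, 0.1184]
tool_rot: [3.136, -0.159, -0.009]
contact_force: [0.5, -1.0, -1.2]
opening: 0.0294
grip_force: 50.7
```

Run:
```python
from h import *
a=snap('wrist','w3.png'); b=snap('scene','s3.png'); t=snap('top','t3.png')
c=np.hstack([cv2.resize(a,(400,300)),cv2.resize(t[90:210,150:310],(400,300))]);cv2.imwrite('pics/c3.png',np.vstack([c,np.hstack([cv2.resize(b[190:310,220:380],(400,300)),np.zeros((300,400,3),np.uint8)])]))
o=ctrl.get_obs();print(o['tool_pos'],o['contact_force'])
```

```text
[0.58220625 0.1638801  0.12307792] [ 0.09276892  0.11382971 -0.77316073]
```

View pics/c3.png

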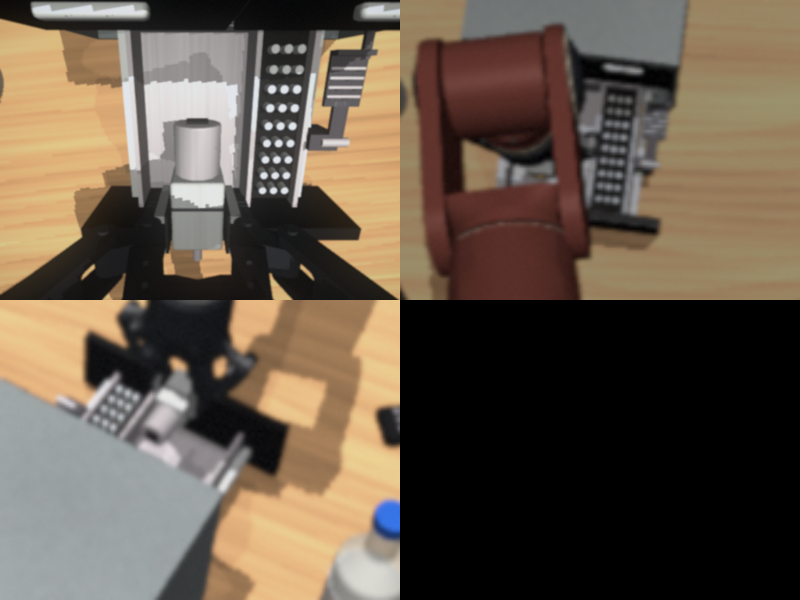

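The wrist view has the motor over the compartment, between the left wall (u≈140) and the divider (u≈248). The lever pad is at about (346,79) and the unit's face edge at v≈35.

Run:
```python
from h import *
P=lambda u,v,z:ray('w3',u*1.28,v*1.28,z).round(4)
for n,u,v,z in [('pad TL',331,52,.062),('pad TR',365,52,.062),('pad BL',327,105,.062),('pad BR',361,105,.062),('wallL inner top near',145,190,.055),('wallL inner far',131,35,.055),('div left near',240,190,.055),('div left far',248,35,.055),('face edge',200,32,.09),('face edge L',70,32,.09),('face edge R',310,32,.09)]:
    print(n,P(u,v,z))
```

```text
pad TL [0.6596 0.0549 0.062 ]
pad TR [0.6571 0.0298 0.062 ]
pad BL [0.6204 0.0554 0.062 ]
pad BR [0.6176 0.0286 0.062 ]
wallL inner top near [0.5575 0.2128 0.055 ]
wallL inner far [0.6867 0.2017 0.055 ]
div left near [0.5487 0.1263 0.055 ]
div left far [0.6779 0.1143 0.055 ]
face edge [0.6795 0.1508 0.09  ]
face edge L [0.6876 0.231  0.09  ]
face edge R [0.6726 0.0828 0.09  ]
```

{"method": "play_rows", "body": {"series": [[0,[0,0,0.4],[0,0,0]],[0,[0,0,0.4],[0,0,0]],[0,[0,0,0.4],[0,0,0]],[0,[0,0,0.3],[0,0,0]],[0,[0,0,0.2],[0,0,0]],[0,[0,0,0.15],[0,0,0]],[0,[0,0,0],[0,0,0]]]}}

```text
t: 8.98
tool_pos: [0.5808, 0.1645, 0.0284]
tool_rot: [3.138, -0.155, -0.001]
contact_force: [-0.5, -0.5, -2.4]
opening: 0.0291
grip_force: 50.7
```

{"method": "play_rows", "body": {"series": [[0,[0,0,0.07],[0,0,0]],[0,[0,0,0],[0,0,0]],[0.5,[0,0,0],[0,0,0]],[0.5,[0,0,0],[0,0,0]],[0.5,[0,0,0],[0,0,0]],[0.5,[0,0,0],[0,0,0]]]}}

```text
t: 9.72
tool_pos: [0.5811, 0.1645, 0.0255]
tool_rot: [-3.138, 0.155, -0.001]
contact_force: [0.6, 0.7, 0.6]
opening: 0.0424
grip_force: 0.0
```

{"method": "play_rows", "body": {"series": [[0.5,[0,0,-0.2],[0,0,0]],[0.5,[0,0,-0.5],[0,0,0]],[0.5,[0,0,-0.7],[0,0,0]],[0.5,[0,0,-0.7],[0,0,0]],[0.2,[0,0,-0.6],[0,0,0]],[0,[0,0,-0.3],[0,0,0]],[0,[0,0,0],[0,0,0]]]}}

```text
t: 10.6
tool_pos: [0.5817, 0.1646, 0.1768]
tool_rot: [-3.137, 0.155, -0.004]
contact_force: [0.1, -0.3, -0.1]
opening: -0.0001
grip_force: 0.0
```

Run:
```python
from h import *
a=snap('wrist','w4.png'); cv2.imwrite('pics/w4b.png',cv2.resize(a,(768,576)))
o=ctrl.get_obs();print(o['tool_pos'],o['tool_rot'],o['q'])
```

```text
[0.58086001 0.16443929 0.17506892] [ 3.13774301e+00 -1.55363778e-01 -1.71651427e-04] [1.52647005e-01 4.31351504e-02 1.71812882e+00 1.67419228e-05
 1.38043686e+00 1.82238835e+00]
```

View pics/w4b.png

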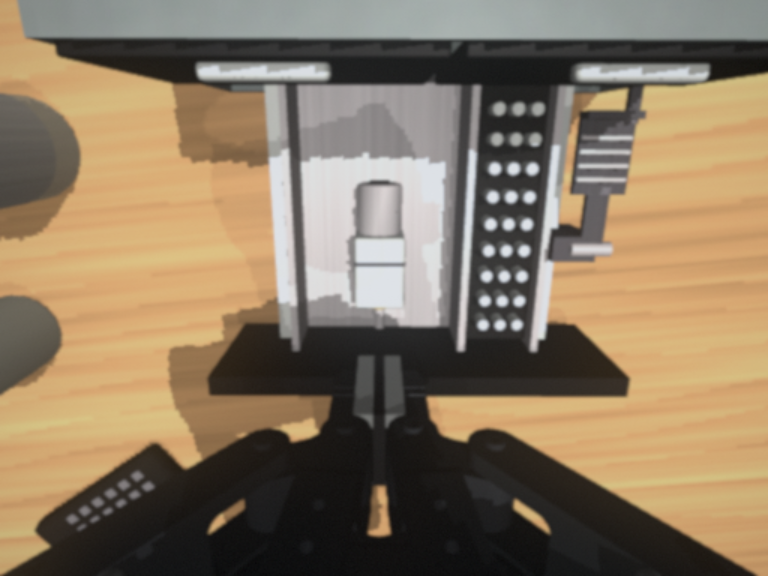

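The motor lies flat in the compartment, with its gearbox at (380,270). The lever pad corners are (583,112), (634,114), (572,190) and (627,193). Next I tilt the tool tips forward.

{"method": "play_rows", "body": {"series": [[0,[0,0,-0.3],[0,0.92,0]],[0,[0,0,0],[0,0.92,0]],[0,[0,0,0],[0,0.92,0]],[0,[0,0,0],[0,0.92,0]],[0,[0,0,0],[0,0.92,0]],[0,[0,0,0],[0,0.92,0]],[0,[0,0,0],[0,0,0]],[0,[0,0,0],[0,0,0]]]}}

```text
t: 11.65
tool_pos: [0.5812, 0.1644, 0.19]
tool_rot: [2.875, -0.142, 1.163]
contact_force: [-0.9, -0.1, -0.4]
opening: 0.0001
grip_force: 0.0
```

```bash
cat >> h.py <<'E'
def go(t):
    o=ctrl.get_obs();M=R.from_rotvec(o['tool_rot']).as_matrix();print(o['tool_pos'].round(4),M.round(3).tolist(),(M.T@(np.array(t)-o['tool_pos'])/.05).round(3))
E
python3 - <<'E'
from h import *
s=1.5
c=[ray('w4',u/s,v/s,.062) for u,v in [(583,112),(634,114),(572,190),(627,193)]]
print(np.round(c,4)); c=np.mean(c,0);print(c)
a=np.radians(-6.2);x=np.array([np.cos(a),np.sin(a),0])
print(ctrl.get_obs()['q'].round(2))
go([*(c+x*.011)[:2],.105])
E
```

```text
[[0.6601 0.0533 0.062 ]
 [0.6566 0.0277 0.062 ]
 [0.6216 0.0579 0.062 ]
 [0.6171 0.0288 0.062 ]]
[0.6388609  0.04191603 0.062     ]
[ 0.27 -0.34  2.17 -0.44  0.62  2.21]
[0.5812 0.1644 0.19  ] [[0.715, -0.099, 0.692], [-0.071, -0.995, -0.069], [0.695, 0.0, -0.719]] [-0.024  2.325  2.342]
```

{"method": "play_rows", "body": {"series": [[0,[0,0.8,0],[0,0,0]],[0,[0,0.8,0],[0,0,0]],[0,[0,0.72,0],[0,0,0]],[0,[0,0,0.8],[0,0,0]],[0,[0,0,0.8],[0,0,0]],[0,[-0.02,0,0.74],[0,0,0]],[0,[0,0,0],[0,0,0]],[0,[0,0,0],[0,0,0]]]}}

```text
t: 12.65
tool_pos: [0.6508, 0.0408, 0.107]
tool_rot: [2.873, -0.143, 1.167]
contact_force: [1.0, -0.1, 0.8]
opening: 0.0001
grip_force: 0.0
```

Run:
```python
from h import *
a=snap('wrist','w5.png'); b=snap('scene','s5.png')
c=np.hstack([cv2.resize(a,(450,338)),cv2.resize(b[190:280,220:313],(350,338))]);cv2.imwrite('pics/c5.png',c)
go([.6498,.0407,.072]); print(ctrl.get_obs()['contact_force'])
```

```text
[0.6507 0.0411 0.1081] [[0.712, -0.099, 0.696], [-0.071, -0.995, -0.069], [0.699, -0.0, -0.715]] [-0.517  0.01   0.504]
[ 0.95233594 -0.20689921  0.27196233]
```

View pics/c5.png

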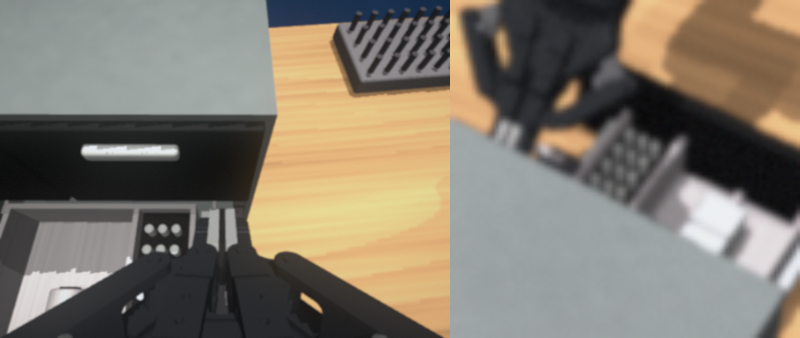

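The tips are at (222,215), shut and directly over the lever. I go straight down in small steps.

{"method": "play_rows", "body": {"series": [[0,[-0.2,0,0.2],[0,0,0]],[0,[-0.15,0,0.15],[0,0,0]],[0,[-0.1,0,0.1],[0,0,0]],[0,[0,0,0],[0,0,0]],[0,[0,0,0],[0,0,0]]]}}

```text
t: 13.38
tool_pos: [0.6497, 0.0411, 0.0741]
tool_rot: [2.874, -0.142, 1.166]
contact_force: [0.6, 0.5, -0.3]
opening: -0.0
grip_force: 0.0
```

{"method": "play_rows", "body": {"series": [[0,[-0.03,0,0.03],[0,0,0]],[0,[-0.03,0,0.03],[0,0,0]],[0,[0,0,0],[0,0,0]]]}}

```text
t: 13.75
tool_pos: [0.6493, 0.0411, 0.0694]
tool_rot: [2.874, -0.142, 1.165]
contact_force: [0.3, 0.7, 0.3]
opening: -0.0001
grip_force: 0.0
```

{"method": "play_rows", "body": {"series": [[0,[-0.03,0,0.03],[0,0,0]],[0,[-0.03,0,0.03],[0,0,0]],[0,[0,0,0],[0,0,0]]]}}

```text
t: 14.12
tool_pos: [0.6496, 0.0411, 0.0656]
tool_rot: [2.873, -0.142, 1.167]
contact_force: [-1.1, 0.9, 1.6]
opening: -0.0003
grip_force: 0.9
```

Contact is beginning at about 0.067, so I press further.

{"method": "play_rows", "body": {"series": [[0,[-0.04,0,0.04],[0,0,0]],[0,[-0.04,0,0.04],[0,0,0]],[0,[0,0,0],[0,0,0]],[0,[0,0,0],[0,0,0]]]}}

```text
t: 14.62
tool_pos: [0.6498, 0.0411, 0.0604]
tool_rot: [2.873, -0.142, 1.168]
contact_force: [0.1, 0.0, 4.6]
opening: -0.0003
grip_force: 2.1
```

{"method": "play_rows", "body": {"series": [[0,[-0.04,0,0.04],[0,0,0]],[0,[-0.03,0,0.03],[0,0,0]],[0,[0,0,0],[0,0,0]],[0,[0,0,0],[0,0,0]]]}}

```text
t: 15.12
tool_pos: [0.6508, 0.0411, 0.0567]
tool_rot: [2.871, -0.142, 1.172]
contact_force: [-0.2, -1.1, 6.8]
opening: -0.0004
grip_force: 3.2
```

{"method": "play_rows", "body": {"series": [[0,[0.05,0,0.06],[0,0,0]],[0,[0.05,0,0.06],[0,0,0]],[0,[0.05,0,0.05],[0,0,0]],[0,[0.05,0,0.05],[0,0,0]],[0,[0,0,0],[0,0,0]]]}}

```text
t: 15.75
tool_pos: [0.6664, 0.0395, 0.0567]
tool_rot: [2.87, -0.142, 1.175]
contact_force: [1.5, -1.2, 7.2]
opening: 0.0001
grip_force: 3.5
```

{"method": "play_rows", "body": {"series": [[0,[0.05,0,0.05],[0,0,0]],[0,[0.05,0,0.05],[0,0,0]],[0,[0.05,0,0.05],[0,0,0]],[0,[0,0,0],[0,0,0]]]}}

```text
t: 16.25
tool_pos: [0.677, 0.0384, 0.0567]
tool_rot: [2.87, -0.142, 1.175]
contact_force: [1.2, -1.8, 7.2]
opening: -0.0
grip_force: 3.6
```

```bash
cat >> h.py <<'E'
def shift():
    a=cv2.imread('pics/top1.png');b=snap('top','tn.png')
    for (u0,v0,u1,v1) in [(236,168,258,188),(225,125,243,168)]:
        r=cv2.matchTemplate(b[v0-60:v1+5,u0-10:u1+14],a[v0:v1,u0:u1],cv2.TM_CCOEFF_NORMED);_,m,_,l=cv2.minMaxLoc(r)
        du,dv=l[0]-10,l[1]-60
        p=ray('top1',u0,v0,.07);q=ray('tn',u0+du,v0+dv,.07);print('match',round(m,2),du,dv,(q-p).round(4))
E
python3 -c "
from h import *
shift();print(ctrl.get_obs()['contact_force'])"
```

```text
match 0.77 9 -60 [ 0.178  -0.0217  0.    ]
match 0.66 0 -4 [0.0119 0.0003 0.    ]
[ 1.40373919 -2.2522417   6.7991836 ]
```

Run:
```python
from h import *
a=snap('wrist','w6.png'); b=cv2.imread('pics/tn.png');a0=cv2.imread('pics/top1.png')
f=lambda im:cv2.resize(im[100:200,170:280],(330,300),interpolation=cv2.INTER_CUBIC)
c=np.vstack([np.hstack([f(a0),f(b)]),cv2.resize(a[200:384],(660,237))]);cv2.imwrite('pics/c6.png',np.clip(c*1.3,0,255).astype(np.uint8))
```

```text
(no output)
```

View pics/c6.png

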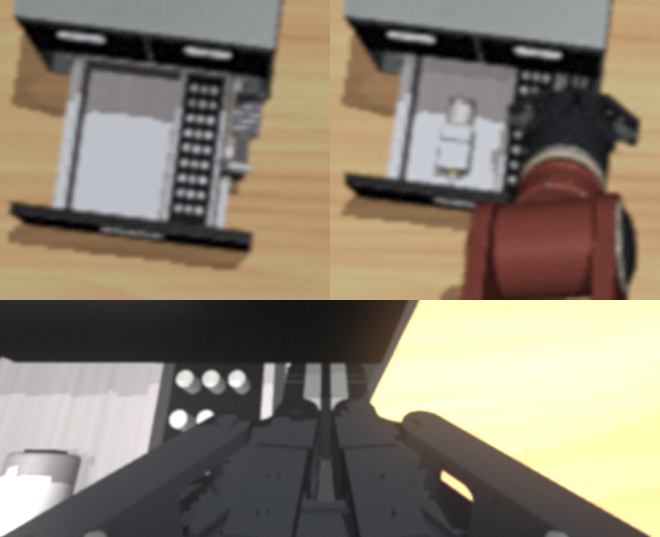

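The drawer moved in: the panel's left end shifted 29 px in the 3x crop, about 27 mm, so it is past the catch. I ease it in a little more for margin, then retreat along the tool axis.

{"method": "play_rows", "body": {"series": [[0,[0.05,0,0.05],[0,0,0]],[0,[0.05,0,0.05],[0,0,0]],[0,[0.05,0,0.05],[0,0,0]],[0,[0,0,0],[0,0,0]],[0,[0,0,0],[0,0,0]]]}}

```text
t: 16.98
tool_pos: [0.6857, 0.0375, 0.056]
tool_rot: [2.872, -0.142, 1.17]
contact_force: [-21.3, -0.5, 22.2]
opening: -0.0002
grip_force: 19.3
```

{"method": "play_rows", "body": {"series": [[0,[0.1,0,-0.2],[0,0,0]],[0,[0,0,-0.5],[0,0,0]],[0,[0,0,-0.8],[0,0,0]],[0,[0,0,-0.9],[0,0,0]],[0,[0,0,-0.9],[0,0,0]],[0,[0,0,-0.5],[0,0,0]],[0,[0,0,0],[0,0,0]]]}}

```text
t: 17.85
tool_pos: [0.5565, 0.0505, 0.1943]
tool_rot: [2.873, -0.142, 1.169]
contact_force: [0.4, -0.1, 0.5]
opening: -0.0001
grip_force: 0.0
```

{"method": "play_rows", "body": {"series": [[0,[-0.34,-0.62,-0.33],[0,0,0]],[0,[-0.34,-0.62,-0.33],[0,0,0]],[0,[-0.34,-0.62,-0.33],[0,0,0]],[0,[0,0,0],[0,0,0]],[0,[0,0,0],[0,0,0]]]}}

```text
t: 18.48
tool_pos: [0.4953, 0.1495, 0.1917]
tool_rot: [2.874, -0.141, 1.162]
contact_force: [-0.7, -0.6, -0.3]
opening: -0.0003
grip_force: 0.0
```

Run:
```python
from h import *
a=snap('wrist','w7.png'); b=snap('scene','s7.png');t=snap('top','t7.png')
c=np.vstack([np.hstack([cv2.resize(a,(400,300)),cv2.resize(t[100:200,170:280],(330,300))]),np.hstack([cv2.resize(b[150:300,180:380],(400,300)),np.zeros((300,330,3),np.uint8)])]);cv2.imwrite('pics/c7.png',c)
go([.5,.15,.048]);print(ctrl.get_obs()['q'].round(2))
```

```text
[0.4958 0.1487 0.1927] [[0.715, -0.101, 0.692], [-0.072, -0.995, -0.07], [0.696, 0.001, -0.718]] [-1.954 -0.036  2.135]
[ 0.29 -0.62  2.35 -0.41  0.73  2.18]
```

View pics/c7.png

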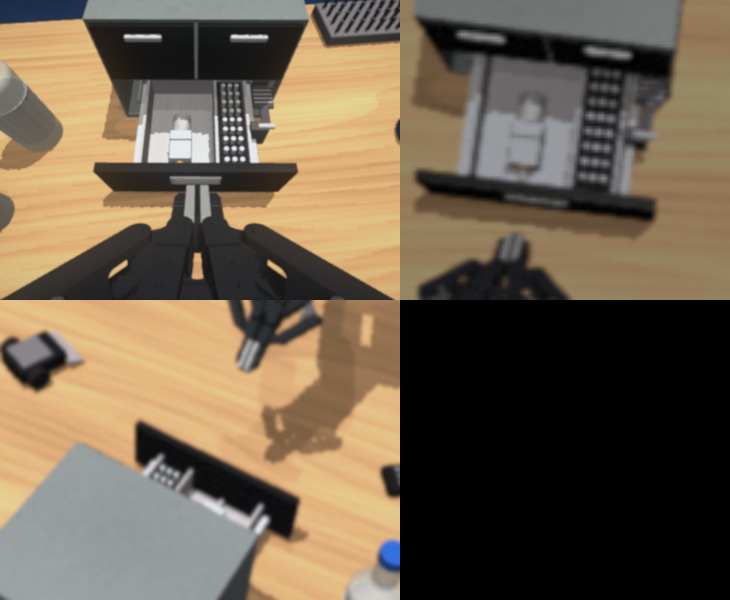

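The motor sits in the drawer, and the drawer is about 31 mm in and unlatched. The tool at (198,190) is centred on the label frame at (195,180). I lower the tool in front of the panel.

{"method": "play_rows", "body": {"series": [[0,[-0.49,0,0.5],[0,0,0]],[0,[-0.49,0,0.5],[0,0,0]],[0,[-0.49,0,0.5],[0,0,0]],[0,[-0.49,0,0.5],[0,0,0]],[0,[0,0,0],[0,0,0]]]}}

```text
t: 19.25
tool_pos: [0.4925, 0.148, 0.0491]
tool_rot: [2.875, -0.143, 1.153]
contact_force: [0.3, -0.4, 0.4]
opening: 0.0001
grip_force: 0.0
```

Run:
```python
from h import *
o=ctrl.get_obs();a=np.radians(-6.2);p=o['tool_pos']+.155*np.array([np.cos(a),np.sin(a),0]);go(p);print(o['q'].round(2),p)
```

```text
[0.4925 0.148  0.0491] [[0.719, -0.101, 0.688], [-0.07, -0.995, -0.072], [0.691, 0.004, -0.723]] [2.24  0.023 2.143]
[ 0.29 -0.34  2.44 -0.72  0.42  2.53] [0.64661456 0.13129522 0.04907979]
```

{"method": "play_rows", "body": {"series": [[0,[0.145,0,0.138],[0,0,0]],[0,[0.145,0,0.138],[0,0,0]],[0,[0.145,0,0.138],[0,0,0]],[0,[0.1,0,0.095],[0,0,0]],[0,[0.07,0,0.065],[0,0,0]],[0,[0.1,0,0.095],[0,0,0]],[0,[0.1,0,0.095],[0,0,0]],[0,[0.1,0,0.095],[0,0,0]]]}}

```text
t: 20.25
tool_pos: [0.5569, 0.1437, 0.0536]
tool_rot: [2.874, -0.142, 1.165]
contact_force: [-2.7, 0.3, -0.4]
opening: -0.0003
grip_force: 1.1
```

{"method": "play_rows", "body": {"series": [[0,[0.1,0,0.095],[0,0,0]],[0,[0.1,0,0.095],[0,0,0]],[0,[0.1,0,0.095],[0,0,0]],[0,[0.1,0,0.095],[0,0,0]],[0,[0.1,0,0.095],[0,0,0]],[0,[0.1,0,0.095],[0,0,0]],[0,[0.1,0,0.095],[0,0,0]],[0,[0,0,0],[0,0,0]]]}}

```text
t: 21.25
tool_pos: [0.6064, 0.1392, 0.0559]
tool_rot: [2.873, -0.142, 1.17]
contact_force: [-0.5, -0.9, -0.6]
opening: -0.0001
grip_force: 0.0
```

{"method": "play_rows", "body": {"series": [[0,[0.1,0,0.095],[0,0,0]],[0,[0.1,0,0.095],[0,0,0]],[0,[0.07,0,0.065],[0,0,0]],[0,[0.07,0,0.065],[0,0,0]],[0,[0,0,0],[0,0,0]]]}}

```text
t: 21.88
tool_pos: [0.6286, 0.1366, 0.0551]
tool_rot: [2.873, -0.143, 1.166]
contact_force: [0.6, -0.5, 1.5]
opening: 0.0002
grip_force: 0.0
```

{"method": "play_rows", "body": {"series": [[0,[0.07,0,0.065],[0,0,0]],[0,[0.07,0,0.065],[0,0,0]],[0,[0.07,0,0.065],[0,0,0]],[0,[0.07,0,0.065],[0,0,0]],[0,[0.05,0,0.05],[0,0,0]],[0,[0,0,0],[0,0,0]]]}}

```text
t: 22.62
tool_pos: [0.6512, 0.1344, 0.0556]
tool_rot: [2.873, -0.142, 1.167]
contact_force: [-0.0, -0.1, -0.5]
opening: 0.0
grip_force: 0.2
```

{"method": "play_rows", "body": {"series": [[0,[0.05,0,0.05],[0,0,0]],[0,[0.05,0,0.05],[0,0,0]],[0,[0,0,0],[0,0,0]]]}}

```text
t: 23.0
tool_pos: [0.6584, 0.1338, 0.0559]
tool_rot: [2.873, -0.142, 1.168]
contact_force: [-0.0, -0.1, 1.4]
opening: 0.0001
grip_force: 0.0
```

{"method": "play_rows", "body": {"series": [[0,[0.05,0,0.05],[0,0,0]],[0,[0.05,0,0.05],[0,0,0]],[0,[0,0,0],[0,0,0]]]}}

```text
t: 23.38
tool_pos: [0.6637, 0.1333, 0.0552]
tool_rot: [2.874, -0.142, 1.164]
contact_force: [-19.8, 0.9, 13.7]
opening: 0.0001
grip_force: 9.7
```

{"method": "play_rows", "body": {"series": [[0,[0.04,0,0.04],[0,0,0]],[0,[0.04,0,0.04],[0,0,0]],[0,[0,0,0],[0,0,0]]]}}

```text
t: 23.75
tool_pos: [0.6645, 0.1333, 0.0544]
tool_rot: [2.874, -0.142, 1.153]
contact_force: [-83.1, 2.7, 56.9]
opening: 0.0002
grip_force: 40.9
```

The drawer has hit a firm stop close to the predicted home position, so I back away.

{"method": "play_rows", "body": {"series": [[0,[-0.15,0,-0.14],[0,0,0]],[0,[-0.3,0,-0.3],[0,0,0]],[0,[-0.4,0,-0.5],[0,0,0]],[0,[0,0,-0.8],[0,0,0]],[0,[0,0,-0.9],[0,0,0]],[0,[0,0,-0.5],[0,0,0]],[0,[0,0,0],[0,0,0]],[0,[0,0,0],[0,0,0]]]}}

```text
t: 24.75
tool_pos: [0.5313, 0.1462, 0.1375]
tool_rot: [2.874, -0.142, 1.165]
contact_force: [0.7, -0.1, -0.7]
opening: -0.0003
grip_force: 0.0
```

Run:
```python
from h import *
a=snap('wrist','w8.png'); t=snap('top','t8.png')
c=np.hstack([cv2.resize(a,(440,330)),cv2.resize(t[80:180,170:280],(360,330))]);cv2.imwrite('pics/c8.png',c)
o=ctrl.get_obs();print(o['tool_pos'],o['contact_force'])
```

```text
[0.53109715 0.14592561 0.13659839] [0.93618577 0.04084936 0.11322643]
```

I have used all ten views, so I check the panel edge position numerically.

Run:
```python
from h import *
a=np.radians(-6.0);X=np.array([np.cos(a),np.sin(a),0]);Y=np.array([-X[1],X[0],0])
m0=np.array([.520,.148,.088])   # outer top edge mid when out (0.152)
for f,base in (('top1',0),('t7',0),('t8',0.10)):
    g=cv2.cvtColor(cv2.imread(f'pics/{f}.png'),cv2.COLOR_BGR2GRAY).astype(float)
    for off in (.09,.1,-.09,-.1):
        ds=np.arange(base-.03,base+.075,.003);pr=[]
        for d in ds:
            u,v=proj(f,m0+X*d+Y*off);pr.append(cv2.getRectSubPix(g.astype(np.float32),(1,1),(float(u),float(v)))[0,0])
        pr=np.array(pr);k=np.argmin(np.diff(pr,n=1));print(f,off,'edge adv',ds[k].round(3),pr.astype(int)[::2])
```

```text
top1 0.09 edge adv -0.012 [111  82  82  67  10  25  36 106 119 122 121 119 125 126 123 122 121 121]
top1 0.1 edge adv -0.009 [105  83  80  81  19  28  37 102 120 122 120 120 127 125 124 123 121 122]
top1 -0.09 edge adv -0.009 [106  76  85  70  10  31  42 108 122 120 114 120 102  78  75  31  79 125]
top1 -0.1 edge adv -0.012 [115  81  85  77  10  27  42  98 122 121 113 119 113 116 119  94  94 127]
t7 0.09 edge adv 0.018 [128 130 129 132 130 118  86  79  68   2  17  35  97 133 129 128 127 127]
t7 0.1 edge adv 0.021 [129 130 129 133 128 117  84  79  71  21  21  33  95 131 130 128 127 127]
t7 -0.09 edge adv 0.018 [124 125 132 130 126 121  87  81  74   7  22  41  85 124 128 121 124 117]
t7 -0.1 edge adv 0.018 [125 124 132 131 126 120  92  82  67   9  21  38  77 123 128 121 126 131]
t8 0.09 edge adv 0.13 [126 127 130 130 120  83  85  91  94  94  46   4   3  12  15   4   0  73]
t8 0.1 edge adv 0.13 [127 127 130 130 125  92  84  90  95  94  65  18   2   6  13   4   3   3]
t8 -0.09 edge adv 0.13 [130 131 128 134 133 128 126  98  86  87  51   1   4  11  16   4   3   4]
t8 -0.1 edge adv 0.13 [130 131 129 133 134 128 131 111  88  87  46   3   3   9  15   6   3   3]
```

Run:
```python
from h import *
a=np.radians(-6.0);X=np.array([np.cos(a),np.sin(a),0]);Y=np.array([-X[1],X[0],0])
for z in (.01,.088):
  r={}
  for f,base in (('top1',-.02),('t7',.01),('t8',.13)):
    g=cv2.cvtColor(cv2.imread(f'pics/{f}.png'),cv2.COLOR_BGR2GRAY).astype(np.float32);L=[]
    for off in np.linspace(.08,.105,6).tolist()+np.linspace(-.105,-.08,6).tolist():
        ds=np.arange(base-.02,base+.035,.0005);pr=[]
        for d in ds:
            u,v=proj(f,np.array([.52,.148,z])+X*d+Y*off);pr.append(cv2.getRectSubPix(g,(1,1),(float(u),float(v)))[0,0])
        k=np.where(np.array(pr)<45)[0];L.append(ds[k[0]] if len(k) else np.nan)
    r[f]=np.round(np.nanmedian(L),4)
  print(z,r,'moved',r['t8']-r['top1'],'half-check',r['t7']-r['top1'])
d=np.load('pics/top1.npz')['E'];print((-d[:3,:3].T@d[:3,3]).round(2))
```

```text
0.01 {'top1': np.float64(-0.0005), 't7': np.float64(0.0315), 't8': np.float64(0.1495)} moved 0.15 half-check 0.032
0.088 {'top1': np.float64(-0.009), 't7': np.float64(0.0203), 't8': np.float64(0.1305)} moved 0.1395 half-check 0.0293
[0.38 0.04 1.12]
```

The panel's bottom edge moved 0.150 m, which is the full stroke. With the firm stop as well, the drawer is home and the robot is clear.

```bash
python3 -c "
from station import ctrl
print(ctrl.finish_job())"
```

```text
the job is handed in; nothing more can be done
None
```

I laid the small metal gearmotor flat in the drawer's empty compartment, eased the drawer past the catch with the lever held down, and pushed it home (0.150 m travel measured, firm stop), then handed the job in; I got no verdict back, and did not see the motor again after the drawer shut.

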